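# Set a stone up in the dop-transfer jig

## Task

Set the violet stone up for re-dopping: lift it by its metal dop out of the wooden block, lower its point gently into the brass cone cup of the transfer jig, feeling for the seat and not dropping it, so that it centres itself and stands upright, and press it home with a steady push of about seven newtons. Then swing the weighted hold-down arm over, without letting it fall, until it rests on top of the dop, and let go. The stone chips easily, so never load it with more than about fourteen newtons, and leave the green and amber stones in their block.

Things in the scene. Friction and masses are not known exactly. Their poses are not given: they have to be found in the camera images.
- violet_dop: violet stone, point down, glued to an upright steel dop: one piece 80.5 mm tall, 60 to 125 g. Origin at the stone's blunt point (4 mm wide), z up along the dop. The stone's underside is a cone 43 degrees from horizontal, widening to the girdle, 36 mm across, 15 to 18 mm above the origin; above it a steel disc 22 mm across up to 30.5 mm; then the shaft
- violet_shaft (a point): point on the axis of the violet dop's 12 mm thick steel shaft, 55 mm above the stone's point: grip here. The shaft runs from 30.5 to 73.5 mm above the point
- violet_cap (a point): centre of the flat top of the violet dop's brass cap (16 mm across, 7 mm high), 80.5 mm above the stone's point
- green_dop: green stone on a dop of the same shape and sizes; stays in the block
- amber_dop: amber stone on a dop of the same shape and sizes; stays in the block
- dop_block: fixed wooden block 196 x 58 x 26 mm; origin at the centre of its underside, x along its length. In its three round holes (31 mm wide, 63 mm apart along x) the stones stand loose, point down, their points about 13.5 mm above the table; lift them straight up. Which stone stands in which hole changes
- jig: fixed transfer jig: aluminium base 165 x 90 mm, 14 mm high. Origin on its underside, on the vertical axis of the cup; x points from the cup to the hinge tower (26 x 36 mm, 176 mm high, 90 mm behind the cup axis)
- chuck_axis (a point): on the cup's vertical axis, 38 mm above the table: centre of the top of the fixed dark chuck housing (36 mm wide). Above it stands the brass cone cup: mouth 30 mm wide, inside a 43 degree cone that matches the stone. How far it stands out varies and is not measured: rim 62 to 87 mm above the table. Stone home: its point 12 mm below the rim, its cap's top 130 to 156 mm above the table
- hold_arm: weighted hold-down arm, 340 g, on a free hinge on the tower. Origin on the hinge, 160 mm above the table, y along the hinge. The arm runs along its own -x; it swings in the jig's x-z plane. At the start it leans back on its stop, 2.1 rad from level toward the cup; brought forward past upright it falls toward the cup by its own weight. Resting on the cap it presses with about 3 N
- hold_foot (a point): centre of the flat rubber foot (19 mm across) under the arm's weight: 90 mm along the arm from the hinge and 16.5 mm below the arm's middle line. With the arm level it is right over the cup axis, 143.5 mm above the table
- hold_knob (a point): centre of the black ball knob, 24 mm in diameter, on the arm's end, 140 mm from the hinge. Gripped from above across the arm (along the hinge) the ball can turn between the fingers
- chuck_screw (a point): end of the small brass screw on the -y side of the chuck housing, 24 mm above the table; leave it alone. The chuck is sprung: pushed down, the cup begins to yield at about 1.5 N, sinks about 0.8 mm per newton more, and stops hard after 6 mm (about 9 N); let go, it comes up again

How it is judged:
By the outcome, as a careful person would: the job done as asked, in the order asked, and still so for the second after the job is handed in, with the robot touching nothing.
It also fails if it takes over 72 s, if anything falls off the work surface, if the arm or the gripper's body presses on something with over 40 N, if the wrist force passes 120 N, or if a joint passes its speed limit or range.

## Robot

A 6-joint arm with a two-finger parallel gripper is mounted at the origin on a cart in front of the work surface, level with it; the furniture and walls round the work are solid. World frame = base frame: x ahead of the robot, y to its left, z up, the work surface at z = 0. Lengths are in m, angles in degrees, forces in N, time in s.
With the tool pointing down it reaches from about 0.375 to 0.925 m from the base axis. Payload 5.7 kg.
Tool frame: the origin (TCP) lies at the very end of the fingers, on their centre line; the grasp point (between the pads) lies 19 mm behind it (env.pinch_z is the distance from the TCP to the grasp point, in m); z points along the fingers, y is the line along which they close (so a half turn about z gives the same grasp; the last joint's range is limited). The gripper opens to 85 mm and grips with 20 to 120 N. Pads are 22 mm wide; open, the fingers measure 114 mm over their backs; the gripper's body (76 mm by 85 mm) begins 54 mm behind the grasp point. The pads swing forward as they close: fully open they stand 13 mm farther back than shut.
Start: joints at [-69.907, 20.558, 86.54, -0, 72.909, -6.595], TCP at [0.269, -0.536, 0.231] pointing down, gripper open.
Joint ranges: [-170.27, 170.27], [-57.76, 135], [12.27, 136.19], [-55.21, 235.2], [11.17, 155.16], [-170.74, 170.74]. Speed limits (degrees/s): [136.94, 136.94, 180, 180, 180, 180].

## Interface

Orientations are given as a 3x3 rotation matrix whose columns are the frame's x, y, z axes.
In Python, from cell import env gives the robot as it stands. Calls block until the motion is done:
- env.reach(position, orientation): joint-space move of the TCP to a pose.
- env.movel(position, orientation=None, rate=0.15, f_stop=None): straight line of the TCP; orientation=None keeps the orientation; rate is the mean speed in m/s. With f_stop (N) it stops when the force on the tool has changed by that much, and returns True; else False.
- env.set_joints(angles): joint-space move.
- env.move_gripper(opening, f_grip=None): finger opening in m; f_grip is the grip in N (None keeps the last); returns when the fingers have stopped.
- env.pause(seconds).
- env.inverse_kinematics(position, orientation): joint angles nearest the present ones, or None.
- env.grab_frame(name): name is "side" or "top"; returns a dict with "pixels" (420x560x3 uint8, red, green, blue), "depth" (420x560 float32, m along the optical axis (not along the pixel's ray), 0 where there is no reading), "vertical_fov" (degrees; the focal length in pixels is half the picture's height over the tangent of half this angle, whatever the lens; pixels are square), "cx", "cy" (the principal point, pixels), "k1" (the pictures are not rectified: a ray, as slopes to the right and down, at radius r is drawn at 1 + k1 r^2 times it, then the intrinsics apply), "R" (3x3) and "t" (3): a world point X has camera coordinates R X + t. Camera axes: x right, y down, z forward; pixel columns grow to the right and rows downward; lengths in m; the calibration is good to about 2 mm. A picture is of the moment at which its call begins.
A pose or a line that the arm cannot do raises env.Unreachable and nothing moves.
- env.job_done(): hands the job in; it is judged then, once.
Readings, each from a call of its own:
- env.read_t(): time.
- env.read_qpos(): joint angles.
- env.read_qd(): joint speeds.
- env.read_joint_efforts(): joint torques, N m.
- env.read_ee_pos(): TCP position.
- env.read_ee_rot(): TCP orientation.
- env.read_contact_force(): force on the tool from outside, world axes, zero at the start.
- env.read_wrist_torque(): the same for the moment, N m.
- env.read_width(): finger opening in m.
- env.read_finger_force(): force on a finger pad.
Only numpy, scipy, OpenCV 4.12 (cv2) and the standard library are available. Lean on these libraries where they do the work, as an engineer would, in place of code of your own. Each camera call takes 0.05 s, during which the arm holds its last target. There are 200 camera calls.

## Working session

There is one attempt and no reset: what is moved stays moved. The work goes in short steps, each a Python script; the robot and the scene stay as the last script left them, time stands still between calls to the robot, and variables do not carry over. Pictures are saved under pics/ and viewed, at most 12 in all, crops included, and the job is handed in when it is done.

```bash
ls; mkdir -p pics
cat > h.py <<'E'
import numpy as np, cv2
from cell import env
def grab(n,save=None):
    f=env.grab_frame(n); 
    if save: cv2.imwrite(f'pics/{save}.png',f['pixels'][:,:,::-1])
    return f
def K(f):
    F=210/np.tan(np.radians(f['vertical_fov'])/2)
    return F,f['cx'],f['cy'],f['k1']
def ray(f,u,v):
    F,cx,cy,k=K(f); xd=np.array([(u-cx)/F,(v-cy)/F]); x=xd.copy()
    for _ in range(20): x=xd/(1+k*(x@x))
    R=np.array(f['R']);t=np.array(f['t'])
    return -R.T@t, R.T@np.array([x[0],x[1],1.])   # origin, dir (depth-scaled)
def onz(f,u,v,z):
    o,d=ray(f,u,v); return o+d*(z-o[2])/d[2]
def dep(f,u,v):
    o,d=ray(f,u,v); return o+d*f['depth'][int(round(v)),int(round(u))]
def proj(f,X):
    F,cx,cy,k=K(f); c=np.array(f['R'])@X+np.array(f['t']); x=c[:2]/c[2]; x=x*(1+k*(x@x)); return F*x[0]+cx,F*x[1]+cy
def cloud(f):
    F,cx,cy,k=K(f); v,u=np.mgrid[:420,:560]; xd=np.stack([(u-cx)/F,(v-cy)/F],-1); x=xd.copy()
    for _ in range(20): x=xd/(1+k*(x**2).sum(-1,keepdims=True))
    c=np.concatenate([x,np.ones((420,560,1))],-1)*f['depth'][...,None]
    return (c-np.array(f['t']))@np.array(f['R'])
def down(yaw): # tool y axis at yaw (deg) in world
    a=np.radians(yaw); y=np.array([np.cos(a),np.sin(a),0]); z=np.array([0,0,-1.]); return np.stack([np.cross(y,z),y,z],1)
E
python3 - <<'E'
from h import *
for n in('side','top'):
    f=grab(n,n+'0'); print(n,f['vertical_fov'],f['cx'],f['cy'],f['k1'],np.round(f['R'],3).tolist(),np.round(f['t'],3), 'cam',np.round(-np.array(f['R']).T@f['t'],3))
print(env.read_t(),env.pinch_z,env.read_contact_force())
E
```

```text
pics
side 52.14275327898239 276.67553042660484 208.46505783917087 -0.11640386613038005 [[0.998, -0.056, -0.012], [-0.04, -0.523, -0.851], [0.042, 0.85, -0.524]] [-0.561  0.059  1.027] cam [ 0.52  -0.874  0.582]
top 54.64966408880965 281.3586780408643 211.06454927817995 0.016989984815518774 [[0.011, -1.0, 0.015], [-0.998, -0.012, -0.067], [0.068, -0.014, -0.998]] [-0.121  0.531  0.946] cam [ 0.468 -0.102  0.981]
0.1 0.0187 [-0.59304049 -0.33556233  0.1838209 ]
```

View pics/top0.png

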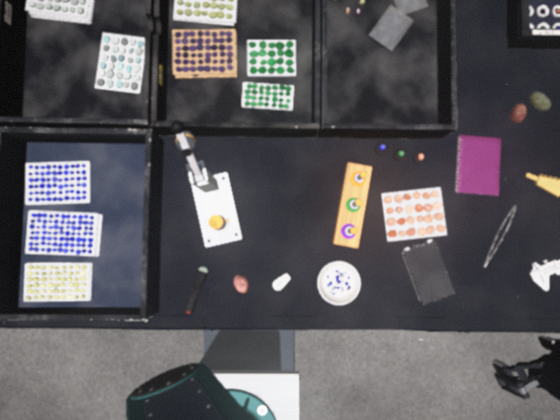

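View pics/side0.png

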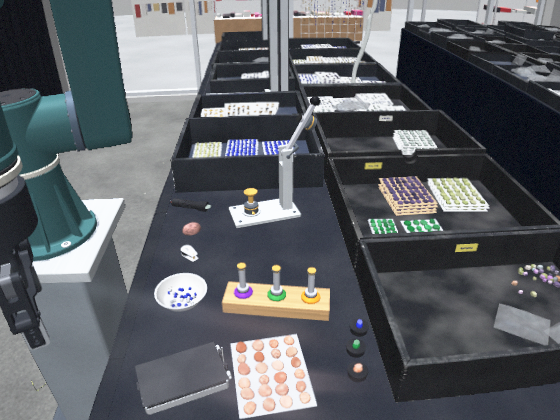

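The top view shows the block at (352,205) with violet at (348,231), green at (353,205) and amber at (359,178). The jig base is at (217,210), with the cup at (217,222), the tower at (205,180) and the knob near (180,127). The side view agrees: violet cap (241,266), cup (250,200), knob (314,100).

Run:
```python
from h import *
f=grab('top');g=grab('side')
C=cloud(f);S=cloud(g)
def blob(m,name,amin=8):
    n,l,s,c=cv2.connectedComponentsWithStats(m.astype(np.uint8))
    for i in range(1,n):
        if s[i,4]>=amin: print(name,c[i].round(1),s[i,:].tolist())
# caps in top: height band
def rect(m):
    c=max(cv2.findContours(m.astype(np.uint8),0,2)[0],key=cv2.contourArea); return cv2.minAreaRect(c)
for nm,I,cl in(('top',f,C),('side',g,S)):
    reg=(cl[...,0]>.3)&(cl[...,0]<.75)&(cl[...,1]>-.45)&(cl[...,1]<.35)
    hsv=cv2.cvtColor(I['pixels'],cv2.COLOR_RGB2HSV)
    H=reg&(cl[...,2]>.085)&(cl[...,2]<.104)&(cl[...,1]<-.1)&(cl[...,0]<.6)
    n,l,s,c=cv2.connectedComponentsWithStats(H.astype(np.uint8))
    for i in range(1,n):
        if s[i,4]>6: print(nm,'cap',c[i].round(1),s[i,4],np.median(cl[l==i],0).round(4),onz(I,*c[i],.094).round(4))
    H=reg&(cl[...,2]>.15)&(cl[...,1]>-.05)
    n,l,s,c=cv2.connectedComponentsWithStats(H.astype(np.uint8))
    for i in range(1,n):
        if s[i,4]>20: 
            p=cl[l==i];print(nm,'hi',c[i].round(1),s[i].tolist(),p.min(0).round(3),p.max(0).round(3))
    H=reg&(cl[...,2]>.04)&(cl[...,2]<.1)&(cl[...,1]>0)&(cl[...,1]<.2)&(cl[...,0]<.56)&(hsv[...,1]>90)
    n,l,s,c=cv2.connectedComponentsWithStats(H.astype(np.uint8))
    for i in range(1,n):
        if s[i,4]>10: 
            p=cl[l==i];print(nm,'cup',c[i].round(1),s[i].tolist(),p.min(0).round(3),p.max(0).round(3),np.percentile(p[:,2],[10,50,90]).round(4))
# base rect top face
W=(f['pixels'].min(-1)>170)&(C[...,1]>0)&(C[...,1]<.25)&(C[...,0]>.3)&(C[...,0]<.62)&(C[...,2]<.03)&(C[...,2]>.003)
c=max(cv2.findContours(W.astype(np.uint8),0,2)[0],key=cv2.contourArea)
r=cv2.minAreaRect(c); print(r); print([onz(f,*p,.014).round(4).tolist() for p in cv2.boxPoints(r)])
o=f['pixels'];h=cv2.cvtColor(o,cv2.COLOR_RGB2HSV)
cv2.imwrite('pics/c1.png',cv2.resize(o[110:260,150:390,::-1],None,fx=3.3,fy=3.3,interpolation=cv2.INTER_CUBIC))
cv2.imwrite('pics/c2.png',cv2.resize(g['pixels'][80:330,200:350,::-1],None,fx=2.4,fy=2.4,interpolation=cv2.INTER_CUBIC))
```

```text
top cap [358.3 202.6] 47 [ 0.548  -0.2827  0.0932] [ 0.5483 -0.2831  0.094 ]
top cap [353.4 230.6] 48 [ 0.486  -0.2718  0.0934] [ 0.4866 -0.2721  0.094 ]
top hi [189.6 153.1] [171, 120, 40, 66, 981] [0.574 0.032 0.151] [0.67  0.085 0.296]
top cup [215.8 221.7] [209, 216, 14, 13, 141] [0.49  0.017 0.058] [0.517 0.047 0.076] [0.0636 0.0687 0.0732]
side cap [240.9 266.8] 64 [ 0.4842 -0.2761  0.0935] [ 0.4841 -0.2762  0.094 ]
side cap [275.9 269.1] 66 [ 0.5461 -0.2862  0.0934] [ 0.546  -0.2869  0.094 ]
side hi [299.6 130. ] [278, 96, 43, 66, 763] [0.571 0.031 0.15 ] [0.669 0.075 0.294]
side cup [249.9 193.6] [244, 188, 13, 15, 119] [0.486 0.017 0.047] [0.515 0.05  0.078] [0.0541 0.0712 0.0748]
((216.1016387939453, 209.68199157714844), (68.48275756835938, 38.36408996582031), 76.75948333740234)
[[0.6031, 0.1045, 0.014], [0.6254, 0.016, 0.014], [0.4665, -0.0242, 0.014], [0.4449, 0.0635, 0.014]]
```

View pics/c1.png

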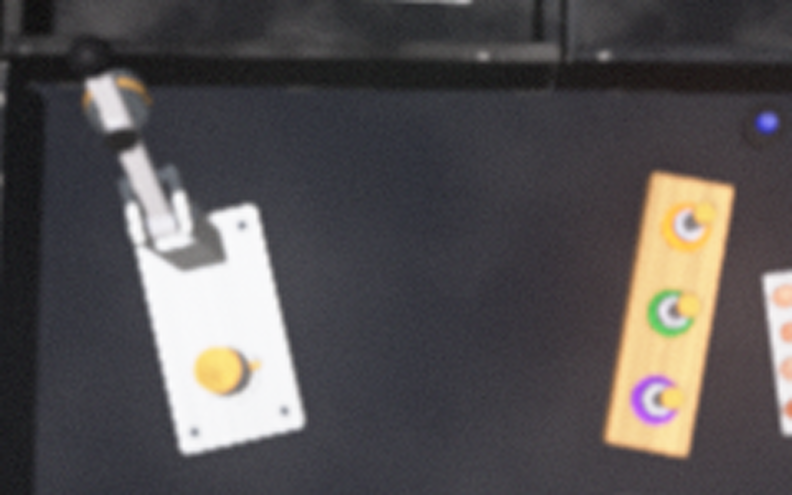

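View pics/c2.png

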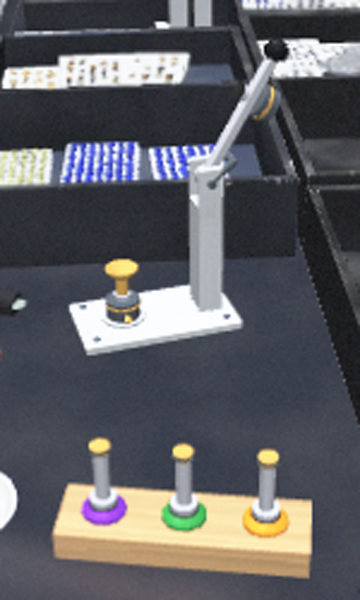

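The crops show the block with its violet hole nearest the robot. The cup at crop-1 (222,370) is clear of the tower, and the arm leans back with its knob at (90,55). I'll refine the cup and knob positions, then approach the shaft.

Run:
```python
from h import *
f=grab('top');g=grab('side')
for nm,I in(('top',f),('side',g)):
    cl=cloud(I); hsv=cv2.cvtColor(I['pixels'],cv2.COLOR_RGB2HSV)
    b=(hsv[...,1]>110)&(hsv[...,0]>10)&(hsv[...,0]<32)&(hsv[...,2]>60)
    reg=(cl[...,1]>0)&(cl[...,1]<.1)&(cl[...,0]>.45)&(cl[...,0]<.55)
    m=(b&reg).astype(np.uint8)
    n,l,s,c=cv2.connectedComponentsWithStats(m); i=1+np.argmax(s[1:,4]); x,y,w,h,_=s[i]
    print(nm,s[i],c[i]); 
    for r in range(y,y+h):
        xs=np.where(l[r]==i)[0]; zz=cl[r,xs,2]; print(r,xs.min(),xs.max(),np.median(zz).round(4),zz.max().round(4))
    u,v=(c[i] if nm=='top' else (x+w/2-.5,y+4.5))
    print('rim',onz(I,u,v,.0745).round(4))
    d=(I['pixels'].max(-1)<60)&(cl[...,2]>.24)&(cl[...,0]>.55)&(cl[...,0]<.75)&(cl[...,1]>0)&(cl[...,1]<.15)
    n,l,s,c=cv2.connectedComponentsWithStats(d.astype(np.uint8))
    for i in range(1,n):
        if s[i,4]>15: print(nm,'knob',c[i],s[i,4],np.median(cl[l==i],0).round(4),onz(I,*c[i],.281).round(4))
    wl=(cl[...,0]>.6)&(cl[...,0]<.85)&(abs(cl[...,1]-.08)<.15)&(cl[...,2]<.22); print('walls z',np.percentile(cl[wl][:,2],[50,99]))
p=np.array([.4854,-.274,.0498+.12]);R=down(-10)
for q,Rr in((p,R),([.4854,-.274,.05],R),([.502,.032,.12],down(14)),([.66,.09,.262],down(104)),([.66,.09,.262],down(-76))): print(env.inverse_kinematics(np.array(q),Rr))
```

```text
top [210 216  13  13 129] [215.96124031 221.75193798]
216 215 217 0.0725 0.0728
217 212 220 0.0711 0.0727
218 211 221 0.0704 0.0742
219 210 222 0.0686 0.0762
220 210 222 0.0683 0.074
221 210 222 0.066 0.0742
222 210 222 0.0661 0.0747
223 210 222 0.0675 0.0743
224 210 221 0.0665 0.0714
225 211 221 0.0684 0.0748
226 212 220 0.0694 0.0717
227 213 219 0.0696 0.0718
228 216 217 0.0711 0.0714
rim [0.5034 0.0308 0.0745]
top knob [177.37681159 126.18115942] 138 [0.6585 0.0688 0.2891] [0.6611 0.071  0.281 ]
top knob [186.21052632 152.        ] 38 [0.623  0.0623 0.2471] [0.6158 0.0546 0.281 ]
walls z [0.00824618 0.18267147]
side [244 188  13  15 117] [249.97435897 193.47863248]
188 248 253 0.0753 0.0758
189 245 255 0.0733 0.075
190 244 256 0.0723 0.0749
191 244 256 0.0718 0.0747
192 244 256 0.0703 0.0742
193 244 255 0.0678 0.075
194 245 254 0.0737 0.0765
195 247 253 0.072 0.073
196 248 252 0.0669 0.0681
197 248 252 0.0613 0.0619
198 248 252 0.058 0.059
199 248 252 0.0544 0.0573
200 248 252 0.0524 0.0538
201 249 252 0.0497 0.0513
202 250 252 0.0465 0.0473
rim [0.5006 0.0267 0.0745]
side knob [314.63492063 100.49206349] 63 [0.6556 0.0635 0.2852] [0.6571 0.0768 0.281 ]
side knob [298.66666667 117.37037037] 27 [0.6195 0.0596 0.2473] [ 0.6093 -0.0335  0.281 ]
walls z [0.01192823 0.19585043]
[-3.65445192e+01  2.07508661e+01  9.60166523e+01 -2.54444375e-14
  6.32324815e+01 -2.65445192e+01]
[-3.65445192e+01  2.99816664e+01  1.01928027e+02 -2.54444375e-14
  4.80903071e+01 -2.65445192e+01]
[-4.22533810e+00  2.05077565e+01  1.05600185e+02 -2.54444375e-14
  5.38920588e+01 -1.82253381e+01]
[ 1.82806244e+00  2.47167398e+01  7.54415888e+01 -2.54444375e-14
  7.98416714e+01 -1.02171938e+02]
[ 1.82806244e+00  2.47167398e+01  7.54415888e+01 -2.54444375e-14
  7.98416714e+01  7.78280624e+01]
```

Run:
```python
from h import *
R=down(-10)
env.move_gripper(.045,20)
env.reach([.4854,-.274,.13],R); print(env.read_t())
env.movel([.4854,-.274,.075],rate=.1)
g=grab('side'); print(env.read_t(),env.read_contact_force(),env.read_ee_pos())
cv2.imwrite('pics/g1.png',cv2.resize(g['pixels'][220:310,180:320,::-1],None,fx=5,fy=5,interpolation=cv2.INTER_CUBIC))
print(proj(g,np.array([.4854,-.274,.075])))
```

```text
2.1083
2.8583 [ 0.44205082 -0.54849476  0.88204906] [ 0.48581711 -0.27457523  0.07559319]
(np.float64(242.2692820280556), np.float64(274.15482753552027))
```

View pics/g1.png

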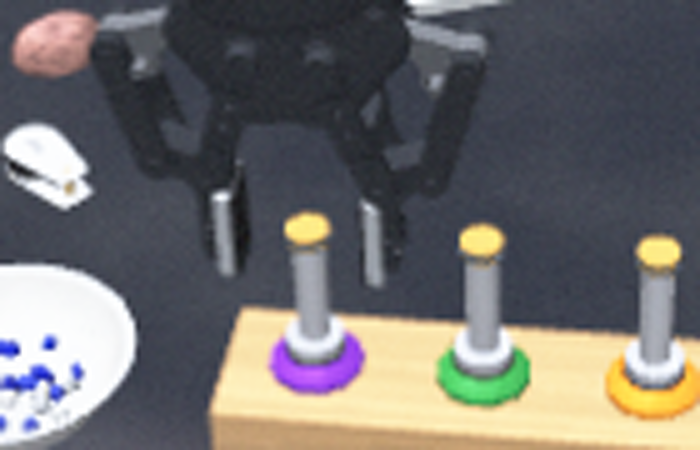

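The side crop shows the finger gap centred near column 303 and the shaft at about 310, so violet is about 2 mm further in +x. That agrees with the top camera, so I'll shift accordingly, grip and lift.

Run:
```python
from h import *
env.movel([.4877,-.2717,.075],rate=.05)
env.movel([.4877,-.2717,.050],rate=.06)
f0=env.read_contact_force();e=env.read_ee_pos();print(f0,e)
for w in(.03,.022,.016,.013):
    env.move_gripper(w,20);env.pause(.1);print(w,env.read_width(),(env.read_contact_force()-f0).round(2),env.read_finger_force())
env.move_gripper(.0,30);env.pause(.2)
print(env.read_width(),(env.read_contact_force()-f0).round(2),env.read_finger_force(),env.read_t())
```

```text
[ 0.37463303 -0.36631516  0.41617924] [ 0.48740159 -0.27152088  0.04948091]
0.03 0.029867785376535123 [ 0.16  0.47 -0.67] 0.0
0.022 0.02222168411223995 [0.08 0.69 0.  ] 0.0
0.016 0.016128401796453723 [-1.24  0.15 -0.56] 0.14720785897225142
0.013 0.012972210073049528 [-2.15  0.63 -1.32] 1.1522030923515558
0.011637077473809133 [-2.03  1.04 -0.28] 29.371915818192065 5.4917
```

Run:
```python
from h import *
e=env.read_ee_pos()
env.movel([e[0],e[1],.16],rate=.08)
env.pause(.3);print('w/ stone',env.read_contact_force().round(2))
env.reach([.5025,.030,.17],down(14.2))
env.movel([.5025,.030,.128],rate=.08)
env.pause(.3)
print(env.read_contact_force().round(2),env.read_width(),env.read_ee_pos(),env.read_t())
g=grab('side');t=grab('top','t2')
np.savez('g2.npz',**g)
cv2.imwrite('pics/g2.png',cv2.resize(g['pixels'][130:230,190:320,::-1],None,fx=6,fy=6,interpolation=cv2.INTER_CUBIC))
```

```text
w/ stone [-0.72 -0.55 -0.92]
[ 0.18 -0.26 -0.74] 0.011838599911279927 [0.50283166 0.03002343 0.12844382] 9.45
```

View pics/g2.png

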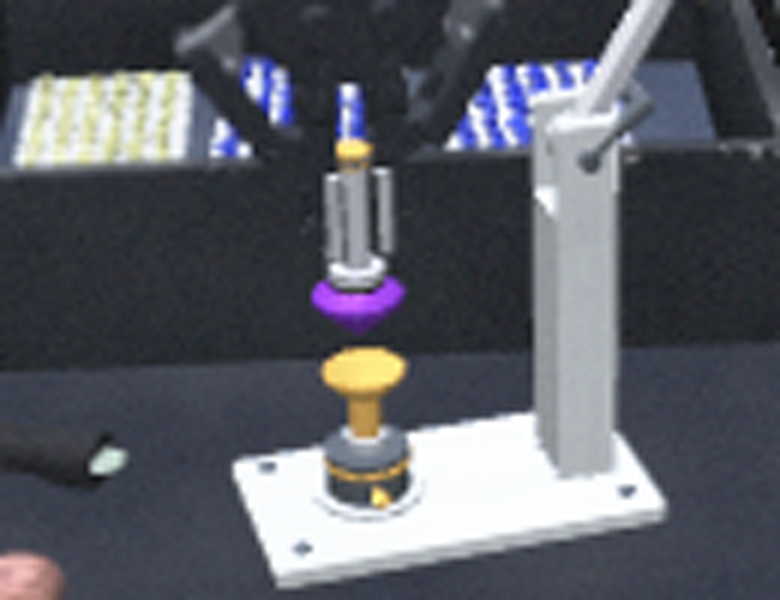

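The stone hangs upright in the fingers: cap (354,150), girdle (358,296), rim centre (364,371). It needs to shift by about 1 mm in +x. Next I'll compute the relative offset numerically.

Run:
```python
from h import *
g=dict(np.load('g2.npz'))
p=g['pixels'].astype(float);k=4
big=cv2.resize(g['pixels'],None,fx=k,fy=k,interpolation=cv2.INTER_CUBIC);h=cv2.cvtColor(big,cv2.COLOR_RGB2HSV)
def sub(m,y0,y1):
    m[:y0*k]=0;m[y1*k:]=0;m[:,:235*k]=0;m[:,:0]=0;m[:,265*k:]=0;return m
V=sub((h[...,0]>125)&(h[...,0]<155)&(h[...,1]>100),165,190)
B=sub((h[...,0]>10)&(h[...,0]<32)&(h[...,1]>100)&(h[...,2]>90),184,196)
C=sub((h[...,0]>10)&(h[...,0]<32)&(h[...,1]>100)&(h[...,2]>60),150,160)
def prof(m,nm):
    ys=np.where(m.any(1))[0]
    w=[(np.ptp(np.where(m[y])[0]),y) for y in ys]; W=max(w)[0]
    rows=[y for a,y in w if a>=W-2]; 
    xs=np.where(m[:,:].any(0))[0]
    u=((xs.min()+xs.max())/2+.5)/k-.5; v=(np.mean(rows)+.5)/k-.5
    print(nm,u,v,'w',W/k,'rows',(ys.min()/k,ys.max()/k)); return u,v
tip=env.read_ee_pos()[2]-.0363
a=prof(V,'v');b=prof(B,'rim');c=prof(C,'cap')
print(onz(g,*a,tip+.0165),onz(g,*b,.0745),onz(g,*c,tip+.080))
vt=np.where(V.any(1))[0].max(); ut=np.where(V[vt-2])[0].mean()
print('tip px',ut/k,vt/k,onz(g,ut/k,vt/k,tip))
```

```text
v 249.25 178.625 w 16.0 rows (np.float64(175.75), np.float64(185.75))
rim 250.25 191.125 w 13.5 rows (np.float64(187.75), np.float64(195.75))
cap 248.625 154.25 w 6.0 rows (np.float64(153.75), np.float64(157.5))
[0.50033202 0.03365954 0.10847851] [0.50121569 0.03339156 0.0745    ] [0.50172283 0.03321608 0.17197851]
tip px 249.75 185.75 [0.50077367 0.02849137 0.09197851]
```

```bash
cat >> h.py <<'E'
def favg(n=10):
    a=[]
    for _ in range(n): env.pause(.02);a.append(env.read_contact_force())
    return np.mean(a,0)
E
python3 - <<'E'
from h import *
p=np.array([.5032,.0312,.128])
env.movel(p,rate=.03)
env.movel([*p[:2],.107],rate=.04)
b=favg();np.save('base.npy',b);print('base',b.round(2),env.read_t())
s=env.movel([*p[:2],.092],rate=.008,f_stop=1.8)
e=env.read_ee_pos();F=favg()-b
print(s,e,F.round(2),env.read_wrist_torque().round(3),env.read_t())
E
```

```text
base [ 0.11  0.04 -0.78] 10.6417
True [0.50314845 0.03129548 0.09911428] [0.9  0.56 2.38] [ 0.052 -0.216  0.022] 11.85
```

Run:
```python
from h import *
b=np.load('base.npy')
for i in range(3):
    F=favg()-b; e=env.read_ee_pos(); print(e.round(5),F.round(2))
    if np.hypot(*F[:2])<.35: break
    env.movel([e[0]+.0006*F[0],e[1]+.0006*F[1],.0991],rate=.01)
print((favg()-b).round(2),env.read_ee_pos(),env.read_t())
```

```text
[0.50301 0.03132 0.09902] [1.42 0.52 2.58]
[0.50344 0.03171 0.09894] [-0.27  0.68  2.25]
[0.50322 0.03212 0.09906] [-0.28  0.57  1.73]
[0.6  0.3  1.21] [0.50314678 0.0324545  0.09911957] 13.3167
```

Run:
```python
from h import *
b=np.load('base.npy')
e=env.read_ee_pos()
env.movel([*e[:2],e[2]-.0012],rate=.006)
print((favg()-b).round(2))
env.move_gripper(.02,20);env.pause(.2);env.move_gripper(.045)
g=grab('side')
cv2.imwrite('pics/g3.png',cv2.resize(g['pixels'][130:230,190:320,::-1],None,fx=6,fy=6,interpolation=cv2.INTER_CUBIC))
print(env.read_contact_force(),env.read_ee_pos(),env.read_t())
```

```text
[0.35 0.48 2.7 ]
[0.08760398 0.29689267 1.31482512] [0.5031679  0.03245761 0.09792996] 14.7
```

View pics/g3.png

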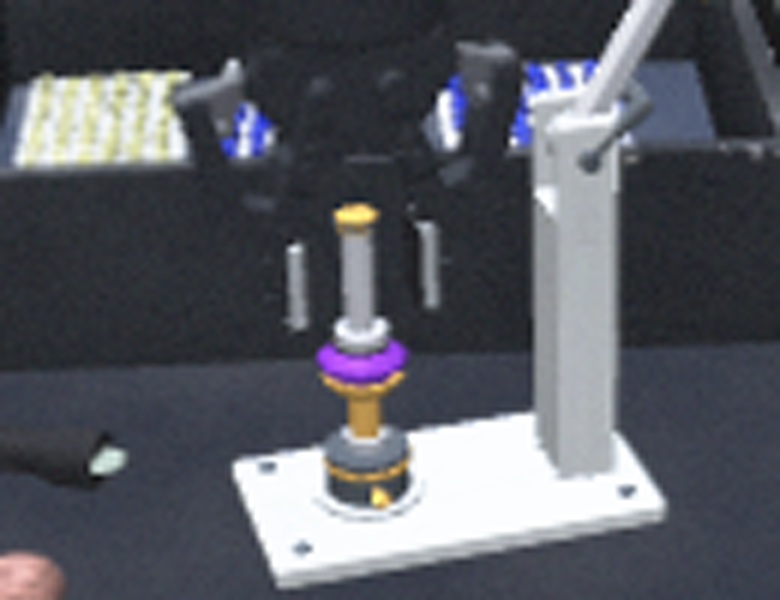

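The stone sits upright in the cup: girdle (362,357), cap (356,213), with both fingers clear. Next I'll press on the cap with the fingers shut.

Run:
```python
from h import *
c=np.array([.5035,.0310])
e=env.read_ee_pos()
env.movel([*e[:2],.175],rate=.1)
env.move_gripper(0.0,40)
env.movel([*c,.156],rate=.05); b=favg(15); np.save('base2.npy',b); print(b.round(2),env.read_t())
s=env.movel([*c,.130],rate=.006,f_stop=6.0)
print(s,env.read_ee_pos(),(favg(8)-b).round(2))
log=[]
for i in range(4):
    F=(favg(8)-b)[2]; e=env.read_ee_pos(); log.append((round(F,2),round(e[2],5)))
    if abs(F-7)<.4: break
    env.movel([*c,e[2]-np.clip((7-F)*.0006,-.0008,.0008)],rate=.004)
for i in range(5): env.pause(.15);log.append((favg(5)-b).round(2).tolist())
print(log)
env.movel([*c,.147],rate=.01);env.movel([*c,.175],rate=.08)
print(env.read_t(),(favg(5)-b).round(2))
g=grab('side');cv2.imwrite('pics/g4.png',cv2.resize(g['pixels'][90:230,190:330,::-1],None,fx=4,fy=4,interpolation=cv2.INTER_CUBIC))
```

```text
[0.05 0.03 0.17] 16.9
True [0.50410866 0.0308182  0.13741467] [-0.9  -0.41  6.01]
[(np.float64(5.74), np.float64(0.1376)), (np.float64(6.21), np.float64(0.13734)), (np.float64(6.22), np.float64(0.1374)), (np.float64(6.19), np.float64(0.13743)), [-0.62, -0.46, 5.61], [-0.43, -0.51, 5.73], [-0.26, -0.6, 5.89], [-0.55, -0.82, 6.45], [-0.52, -0.09, 5.99]]
24.2333 [-0.09 -0.19 -0.52]
```

The push held at about 6 N, a little light, so I'll repeat it at 7 N using the commanded height.

Run:
```python
from h import *
c=np.array([.5035,.0310])
env.movel([*c,.150],rate=.06); b=favg(10)
env.movel([*c,.144],rate=.02)
z=.1374; env.movel([*c,z],rate=.008,f_stop=8)
log=[]
for i in range(6):
    F=(favg(10)-b)[2]; log.append((round(F,2),round(z,5)))
    if abs(F-7)<.25: break
    z-=np.clip((7-F)*.0007,-.0008,.0008); env.movel([*c,z],rate=.005)
for i in range(4): env.pause(.1);log.append((favg(10)-b).round(2)[2])
print(log)
env.movel([*c,.147],rate=.012);env.movel([*c,.185],rate=.1)
print(env.read_t())
g=grab('side');cv2.imwrite('pics/g4.png',cv2.resize(g['pixels'][90:230,190:330,::-1],None,fx=4,fy=4,interpolation=cv2.INTER_CUBIC))
```

```text
[(np.float64(4.99), 0.1374), (np.float64(6.08), np.float64(0.1366)), (np.float64(6.61), np.float64(0.13595)), (np.float64(7.03), np.float64(0.13568)), np.float64(6.98), np.float64(6.78), np.float64(6.52), np.float64(6.59)]
30.7167
```

View pics/g4.png

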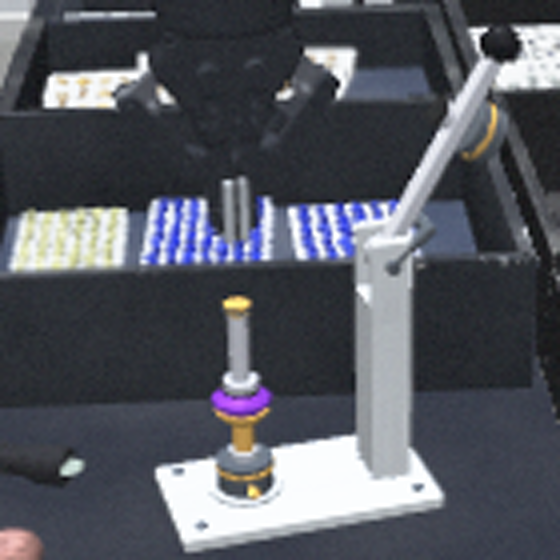

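Stone home and upright: cap (237,304), girdle (241,400), knob (500,42). Next is gripping the knob.

```bash
cat >> h.py <<'E'
yaw=np.radians(14.25);U=np.array([np.cos(yaw),np.sin(yaw),0]);N=np.array([-U[1],U[0],0])
Hg=np.array([.5035,.0314,0])+.09*U+np.array([0,0,.16])
def knob(th): return Hg+.14*(-np.cos(th)*U+np.array([0,0,np.sin(th)]))
OFF=np.array([0,0,-.0187])
E
python3 - <<'E'
from h import *
R=down(104.25); p=knob(2.1)+OFF; print(p)
for th in np.linspace(2.1,-.02,6): assert env.inverse_kinematics(knob(th)+OFF,R) is not None
e=env.read_ee_pos(); env.movel([e[0],e[1],.335],rate=.2)
env.move_gripper(.05,20)
env.reach(p+[0,0,.06],R)
g=grab('side');cv2.imwrite('pics/g5.png',cv2.resize(g['pixels'][40:180,240:380,::-1],None,fx=4,fy=4,interpolation=cv2.INTER_CUBIC))
b=favg(); print(b.round(2),env.read_t())
s=env.movel(p,rate=.06,f_stop=4); print(s,(favg(5)-b).round(2))
if not s:
    for w in(.032,.027):
        env.move_gripper(w);print(w,env.read_width(),(favg(5)-b).round(2),env.read_finger_force())
print(env.read_ee_pos(),env.read_t())
E
```

```text
[0.65923452 0.07095153 0.26214931]
[-0.17 -0.1   0.04] 33.7583
False [ 0.31  0.14 -0.14]
0.032 0.032086849910195 [-0.3   0.26  0.01] 0.0
0.027 0.027034764548566743 [-0.02  0.48  0.19] 0.003450740914558992
[0.6592197  0.07093178 0.26210565] 35.7
```

View pics/g5.png

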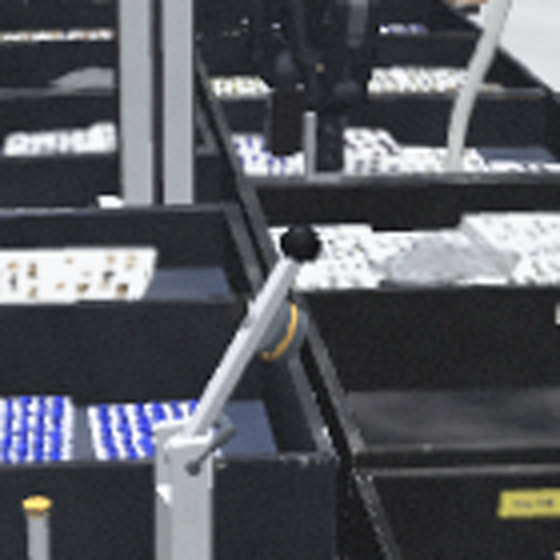

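The open fingers hover above the knob at (300,243), and the cap is undisturbed at (37,505). Now I'll close on the ball and check the width.

Run:
```python
from h import *
b=favg(5)
env.move_gripper(.0,20);env.pause(.2)
F=favg(8)-b
print(env.read_width(),F.round(2),'U,N,z',F@U,F@N,F[2],env.read_finger_force(),env.read_t())
g=grab('side');cv2.imwrite('pics/g6.png',cv2.resize(g['pixels'][60:160,270:370,::-1],None,fx=5,fy=5,interpolation=cv2.INTER_CUBIC))
```

```text
0.022622367100856793 [-1.53  4.83  1.58] U,N,z -0.2942148203154076 5.060350809590281 1.578712861948851 19.636574685573578 36.3333
```

View pics/g6.png

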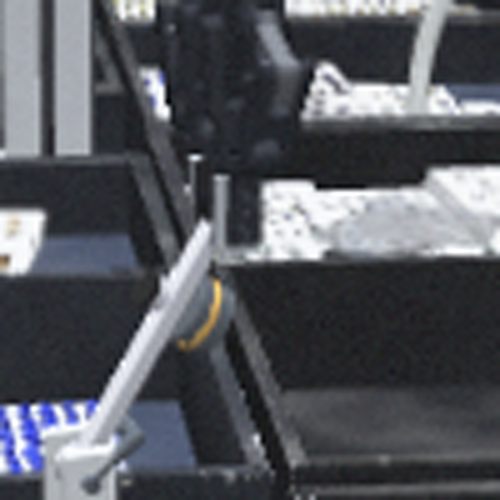

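The fingers hold the ball at (215,210). The side load says to shift about 1 mm along the hinge, then I'll swing the arm.

Run:
```python
from h import *
b=np.array([-.05,.2,.05]); d=0
p=knob(2.1)+OFF
for i in range(4):
    F=favg(6)-b; print(d,(F@U).round(2),(F@N).round(2),F[2].round(2))
    if abs(F@N)<1.2: break
    d+=np.clip(F@N*.0003,-.001,.001); env.movel(p+d*N,rate=.01)
np.save('d.npy',d)
for th in np.linspace(2.1,1.2,8)[1:]:
    env.movel(knob(th)+OFF+d*N,rate=.07)
    F=env.read_contact_force()-b; print(round(th,2),(F@U).round(2),(F@N).round(2),F[2].round(2),env.read_width().round(4))
print(env.read_t())
```

```text
0 -0.42 5.22 2.14
0.001 -0.36 3.8 2.68
0.002 -1.05 0.72 2.96Traceback (most recent call last):
  File "<stdin>", line 11, in <module>
AttributeError: 'float' object has no attribute 'round'
```

Run:
```python
from h import *
b=np.array([-.05,.2,.05]); d=.002; np.save('d.npy',d)
for th in np.linspace(2.1,1.2,8)[1:]:
    e=env.read_ee_pos(); env.movel(knob(th)+OFF+d*N,rate=.07)
    F=env.read_contact_force()-b; print(round(th,2),np.round([F@U,F@N,F[2],env.read_width()*1000],2))
    if abs(F).max()>9: break
print(env.read_t())
```

```text
1.97 [ 2.22 -2.3   0.98 22.35]
1.84 [ 1.47 -2.88 -0.96 22.63]
1.71 [ 0.86 -3.48 -1.04 22.11]
1.59 [ 0.71 -2.55 -1.93 22.66]
1.46 [ 0.48 -2.79 -0.22 22.11]
1.33 [ 0.15  0.92 -0.09 22.18]
1.2 [-0.81  1.83  1.35 22.36]
40.2917
```

Run:
```python
from h import *
b=np.array([-.05,.2,.05]); d=.002
for th in np.linspace(1.2,.14,9)[1:]:
    env.movel(knob(th)+OFF+d*N,rate=.07)
    F=env.read_contact_force()-b; print(round(th,2),np.round([F@U,F@N,F[2],env.read_width()*1000],2))
    if abs(F).max()>9: break
print((favg()-b).round(2),env.read_t())
g=grab('side');cv2.imwrite('pics/g7.png',cv2.resize(g['pixels'][130:230,190:320,::-1],None,fx=6,fy=6,interpolation=cv2.INTER_CUBIC))
```

```text
1.07 [-1.67  3.57  2.27 22.1 ]
0.94 [-0.56  5.67  0.53 22.45]
0.8 [-0.81  6.57 -0.18 22.68]
0.67 [-0.96  6.97 -0.91 22.31]
0.54 [ 0.39  7.66 -0.1  22.57]
0.4 [-0.13  8.14 -0.76 22.5 ]
0.27 [-0.67  8.65 -1.71 22.55]
0.14 [ 0.54  7.21 -0.89 22.58]
[-2.13  8.35 -1.8 ] 43.7917
```

View pics/g7.png

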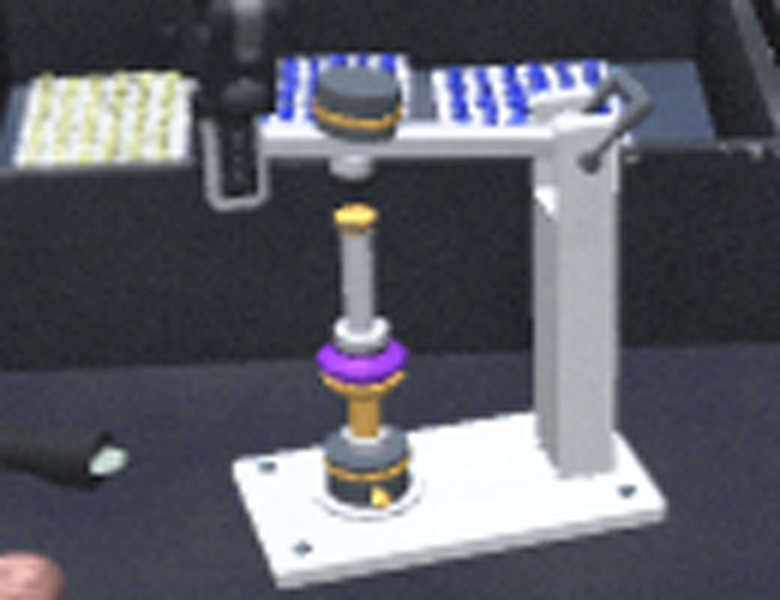

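The foot (352,168) is right above the cap (355,213). I'll relieve the side load, then lower slowly until the foot takes the weight.

Run:
```python
from h import *
b=np.array([-.05,.2,.05]); d=.0035
env.movel(knob(.14)+OFF+d*N,rate=.02)
F=favg(5)-b; print(round(F@N,2)); 
if F@N>2: d+=.001
env.movel(knob(.04)+OFF+d*N,rate=.03)
F0=favg(8)-b; print('hold',np.round([F0@U,F0@N,F0[2]],2),env.read_t())
for th in np.arange(.032,-.07,-.008):
    env.movel(knob(th)+OFF+d*N,rate=.012)
    F=favg(5)-b; print(round(th,3),np.round([F@U,F@N,F[2]],2))
    if F[2]-F0[2]>1.4: break
print(env.read_ee_pos(),env.read_t())
```

```text
0.75
hold [ 0.66 -2.31 -1.41] 44.925
0.032 [ 0.83 -3.99 -1.76]
0.024 [ 1.37 -5.33 -1.67]
0.016 [ 1.63 -5.3  -2.25]
0.008 [ 1.45 -5.48 -1.86]
0.0 [ 1.2  -5.26 -1.86]
-0.008 [ 1.44 -5.72 -1.43]
-0.016 [ 1.56 -5.31 -1.6 ]
-0.024 [ 1.01 -5.7  -1.72]
-0.032 [ 1.12 -5.78 -0.79]
-0.04 [ 0.57 -5.41  0.07]
[0.45450259 0.02221818 0.13578752] 48.2583
```

Run:
```python
from h import *
b=np.array([-.05,.2,.05]); d=.0022
env.movel(knob(-.042)+OFF+d*N,rate=.01)
F=favg(6)-b; print(np.round([F@U,F@N,F[2]],2))
env.move_gripper(.026,20);env.pause(.2);env.move_gripper(.05);env.pause(.2)
p=env.read_ee_pos(); print((favg(5)-b).round(2))
env.movel(p+[0,0,.08],rate=.08)
env.movel(p+[-.05,-.05,.15],rate=.15)
print(env.read_t())
g=grab('side');cv2.imwrite('pics/g8.png',cv2.resize(g['pixels'][130:310,190:330,::-1],None,fx=3.3,fy=3.3,interpolation=cv2.INTER_CUBIC))
```

```text
[2.85 3.85 0.28]
[-0.27 -0.35  0.04]
51.6667
```

View pics/g8.png

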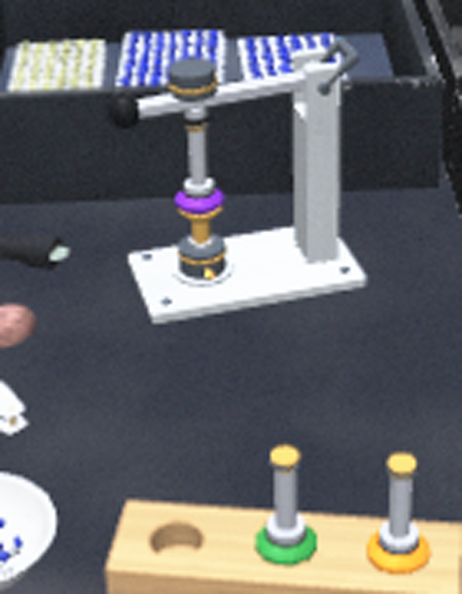

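The foot rests on the cap at (195,120). The stone is upright at (200,200), green and amber are still in the block, and the gripper is clear.

```bash
python3 -c "
from cell import env
print(env.job_done())"
```

```text
the job is handed in; nothing more can be done
None
```

The violet stone stands upright in the cup, pressed home at about 7 N (a first push reached only about 6 N, so I repeated it), with the hold-down arm released onto its cap, green and amber still in the block, and the job handed in at about 52 s.

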